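# Clip a glazed test tile on the colour reader, take the reading, unclip it

## Robot

A 6-joint arm with a two-finger parallel gripper is mounted at the origin on the work surface. World frame = base frame: x ahead of the robot, y to its left, z up, the work surface at z = 0. Lengths are in m, angles in rad, forces in N, time in s.
With the tool pointing down it reaches from about 0.35 to 0.975 m from the base axis. Payload 4.9 kg.
Tool frame: the origin (TCP) lies on the mounting face of the last link; the fingertips stand 173 mm ahead of it and the grasp point (between the pads) lies ctrl.pinch_z ahead of it (ctrl.pinch_z is the distance from the TCP to the grasp point, in m); z points along the fingers, y is the line along which they close (so a half turn about z gives the same grasp; the last joint's range is limited). The gripper opens to 85 mm and grips with 20 to 120 N. Pads are 22 mm wide; open, the fingers measure 114 mm over their backs; the gripper's body (76 mm by 85 mm) begins 54 mm behind the grasp point. The pads swing forward as they close: fully open they stand 13 mm farther back than shut.
Start: joints at [-1.415, 0.053, 1.613, -0, 1.476, -0.119], TCP at [0.17, -0.602, 0.405] pointing down, gripper open.
Joint ranges: [-3.01, 3.01], [-1.01, 2.22], [0.06, 2.58], [-1.02, 4.17], [0.09, 2.62], [-3.14, 3.14]. Speed limits (rad/s): [2.57, 2.57, 3.14, 3.14, 3.14, 3.14].

## Interface

Orientations are given as a rotation vector (axis times angle).
In Python, from station import telemetry, eyes, ctrl gives the robot as it stands.
- The arm moves only by the tool apply_moves, never from a script. Its argument "plan" is a list of rows, each a list of 5 numbers: the finger opening in m, from 0 to 0.0854, then the shift along the tool's x, y, z in m, then the turn about the tool's z in rad. In form: [[jaw, x, y, z, roll], ...]. A call has 1 to 12 rows; each row is the pose to reach, as a shift and turn from the pose commanded when the call began, along the tool's axes at that moment; what a row does not reach only later rows make up. A row lasts 1/12 s, in which the tool goes at most 41.7 mm and 7.16 degrees, less where a joint would pass 70% of its speed; a pose out of reach is approached as far as the arm can. A call with a gripper value outside its range is refused whole. The fingers move at their own pace and stop on an object; "newtons" is the grip in N (left out, the last holds). Time passes only in rows, so rows that repeat a pose let the fingers close. It gives the time, the measured TCP pose, the force, the opening and the grip force at its end, in the units of the state.
- telemetry.get_obs(): the state, without advancing time (a new reading comes with each control period).
- eyes.get_image(name): name is "side" or "top"; returns a dict with "img" (480x640x3 uint8, blue, green, red), "range_z" (480x640 float32, m along the optical axis (not along the pixel's ray), 0 where there is no reading), "K" (3x3 intrinsics, pixels), "pose" (4x4, takes a point from camera to world coordinates). Camera axes: x right, y down, z forward; pixel columns grow to the right and rows downward; lengths in m; the calibration is good to about 2 mm. A picture is of the moment at which its call begins.
- ctrl.finish_job(): hands the job in; it is judged then, once.
Trained networks look in a picture, given as the dict that the camera call returned (one of the last four; its "shot" number tells which), for a name from the list of things; names that differ only in an ending like _2 or _b are one class to them, and where a whole thing is asked for, a point or a joint stands for the part that bears it (a point fixed in the world has none). Each returns a list of dicts, best first, with "confidence" (0 to 1); they miss things now and then, are a little off and sometimes report something else, mostly with a low value. They report only what shows in the picture. A call takes as long as a camera call. They do not tell look-alikes from the thing itself.
- eyes.search_frame(thing, picture): "box" ([left, top, right, bottom] in pixels, round what is visible of it).
- eyes.outline_of(thing, picture): "region" (480x640 bool, what is visible of it) and "box" ([left, top, right, bottom] in pixels, round what is visible of it).
- eyes.tip_of(thing, picture): "point" ([column, row] in pixels: a listed point, or the origin of a listed thing).
The state is a dict: "t": time; "q": joint angles; "dq": joint speeds; "effort": joint torques, N m; "tool_pos": TCP position; "tool_rot": TCP orientation; "contact_force": force on the tool from outside, world axes, zero at the start; "wrist_torque": the same for the moment, N m; "opening": finger opening in m; "grip_force": force on a finger pad.
Only numpy, scipy, OpenCV 4.12 (cv2) and the standard library are available. Lean on these libraries where they do the work, as an engineer would, in place of code of your own. Each camera call takes 0.05 s, during which the arm holds its last target. There are 200 camera calls.

## Task

Take a colour reading of the glazed test tile lying on the colour reader: press the round thumb pad of the spring clip to raise its toe, swing the clip round its pivot screw until it is square to the tile's short edge, and let the toe down gently so that the clip alone holds the tile. Then press the read button all the way in, and swing the clip well clear of the tile again so that the tile can be lifted off. Do not force the clip or push the tile out of place, and leave the other things on the bench alone.

Things in the scene. Friction and masses are not known exactly. Their poses are not given: they have to be found in the camera images.
- reader: Colour reader, a white bench instrument 260 (x) x 280 (y) x 85 mm high with a flat grey deck on top, fixed on the table. Origin: centre of its underside; z up; -x is its front, with a dark display and the read button along the front of the deck.
- port (a point): The measuring port in the deck, middle of a 120 mm round steel plate, hidden under the tile; at deck height, 20 mm behind (+x) and 60 mm right (-y) of the reader's origin.
- tile: Fired test tile, 65 (x) x 90 (y) x 12 mm thick, 100 to 210 g, lying loose, glazed face up, over the port; its sides parallel to the reader's within 3 degrees. Origin: centre of its underside. The clip's toe has blunt ends and does not ride up over the tile by itself: it must be raised above the tile's top on the way on and off, or it shoves the tile.
- clip_stand: Fixed round foot of the spring clip on the deck, 28 mm across, turned as the reader. Origin: on the pivot screw's axis, at deck height, 80 mm from the tile's short edge. The clip is worn: its thin tail, from 11 mm off the axis to the pad, is bent up or down by use and stays so. With the clip at rest the middle of the pad's top may be anywhere from 17 to 28 mm above the deck (not measured).
- pivot (a point): Top of the foot's wide part, on the pivot screw's axis, 11 mm above the deck. The clip is a spring-steel bar 14 mm wide, 2 mm thick, 18 mm above the deck, that turns level about the screw (head 16 mm across). At one end, 95 mm from the axis, is the rolled toe (14 mm wide, 8 mm thick); at the other, 46 mm from the axis, the round flat thumb pad, 28 mm across.
- clip_swing (a joint): Angle of the clip about its screw, counter-clockwise from above. 0: square, toe towards the reader's -y on the tile, pad towards +y; at 1.57 toe to +x, pad to -x. Range -0.35 to 2, starts at 1.0 to 1.75; the toe meets the tile's long edge at about 0.43. Needs 0.5 N sideways at the pad: friction of a fingertip pressed on the pad swings it. Stays where left.
- clip_base (a point): Same axis, at deck height. How the clip rocks on the screw: pushing the pad down raises the toe, 2.1 mm per mm; at rest the toe's underside is 0.5 mm above the deck. A spring pushes the toe down; the pad gives from about 2.5 N and meets a hard stop after 6.5 mm (toe 13.5 mm up) at 4 to 7 N, depending on where it is pressed. Over 15 N bends the clip. On the tile the toe holds with 2.4 N.
- read_button (a joint): How far the read button is pressed, m: 0 out, 0.005 fully in. It springs back; fully in takes about 4 N.
- read_button_top (a point): Middle of the top of the round grey read button, 24 mm across in a 40 mm black housing, on the front part of the deck; it stands 15 mm above the deck, its housing 6 mm.
- standard: Bystander: the white calibration standard, a black puck 64 mm across and 14 mm high with a white face, on the table to the right of the reader. Origin: centre of its underside.
- glaze_jar: Bystander: a closed jar, 60 mm across and 75 mm high, on the table to the left of the reader. Origin: centre of its underside.
- spare_tile: Bystander: a second test tile, 65 x 90 x 12 mm, lying on the table to the left of the reader. Origin: centre of its underside.
There are look-alikes about, which are no part of the job. What is shaped like the tile but green, pink or purple is not meant.

How it is judged:
By the outcome, as a careful person would: the job done as asked, in the order asked, and still so for the second after the job is handed in, with the robot touching nothing.
It also fails if it takes over 70 s, if anything falls off the work surface, if the arm or the gripper's body presses on something with over 40 N, if the wrist force passes 120 N, or if a joint passes its speed limit or range.

## Working session

There is one attempt and no reset: what is moved stays moved. The work goes in short steps, Python scripts to look and compute and a tool call to move; the robot and the scene stay as the last step left them, time stands still between calls to the robot, and variables do not carry over. Pictures are saved under pics/ and viewed, at most 10 in all, crops included, and the job is handed in when it is done.

Besides the shell and the picture viewer there is one more tool, called after "Call:" by a JSON object that holds its "method" and its "body", one argument or row to a line. apply_moves: Moves the arm, as the interface text tells. Its arguments: {"type":"object","properties":{"plan":{"type":"array","items":{"type":"array","items":{"type":"number"}}},"newtons":{"type":"number"}},"required":["plan"]}

```bash
mkdir -p pics; cat > h.py <<'E'
import numpy as np, cv2
from station import telemetry, eyes, ctrl
def world(p,u,v,z=None):
    K=p["K"];T=p["pose"];ray=np.linalg.inv(K)@[u,v,1]
    if z is None:
        d=float(np.median(p["range_z"][int(v)-1:int(v)+2,int(u)-1:int(u)+2])); return (T@np.r_[ray*d,1])[:3]
    o=T[:3,3];r=T[:3,:3]@ray
    return o+r*(z-o[2])/r[2]
E
python3 - <<'E'
from h import *
for n in("top","side"):
    p=eyes.get_image(n);cv2.imwrite(f"pics/{n}0.png",p["img"])
    print(n,p["pose"][:3,3],p["pose"][:3,2])
    for t in("reader","tile","clip_stand","pivot","clip_swing","read_button_top"):
        r=eyes.tip_of(t,p) if t not in("clip_swing",) else eyes.search_frame(t,p)
        for d in r[:3]:
            q=d.get("point");
            print(t,round(d["confidence"],2),d.get("box"),q, world(p,*q).round(3) if q is not None else "")
print(ctrl.pinch_z,telemetry.get_obs()["tool_rot"],telemetry.get_obs()["t"])
E
```

```text
top [5.14096398e-01 2.62449683e-04 9.14197510e-01] [ 0.09470685 -0.04007823 -0.99469812]
reader 0.58 None [311.3, 255.1] [ 0.56  -0.021  0.087]
tile 0.98 None [449.3, 189.2] [ 0.714 -0.314  0.013]
tile 0.87 None [343.5, 243.9] [ 0.582 -0.081  0.098]
tile 0.81 None [405.8, 354.5] [ 0.365 -0.223  0.013]
clip_stand 0.97 None [283.8, 235.5] [0.594 0.032 0.113]
pivot 0.82 None [277.6, 237.1] [0.59  0.043 0.112]
clip_swing 0.86 [276.2, 187.0, 291.5, 270.7] None 
read_button_top 0.54 None [349.1, 303.1] [ 0.472 -0.094  0.101]
side [0.281009   0.58574519 0.59281419] [ 0.34516117 -0.72336656 -0.59800049]
reader 0.6 None [326.6, 276.5] [0.525 0.065 0.084]
tile 0.87 None [455.6, 245.1] [ 0.357 -0.222  0.012]
tile 0.64 None [217.1, 244.0] [0.812 0.002 0.013]
tile 0.59 None [333.5, 224.2] [ 0.573 -0.066  0.096]
clip_stand 0.77 None [299.2, 252.2] [0.59  0.042 0.097]
pivot 0.64 None [301.2, 250.9] [0.585 0.044 0.104]
clip_swing 0.98 [247.9, 238.3, 334.7, 255.0] None 
read_button_top 0.67 None [390.2, 228.9] [ 0.469 -0.096  0.099]
0.1547 [-3.11198905e+00 -4.30188133e-01 -2.43082169e-05] 0.7
```

View pics/top0.png

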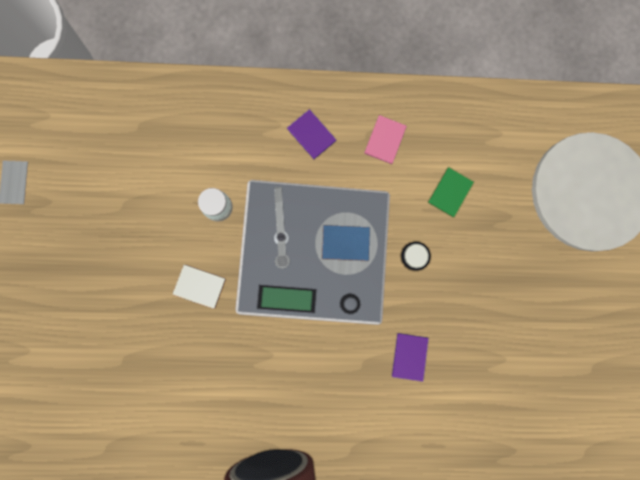

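View pics/side0.png

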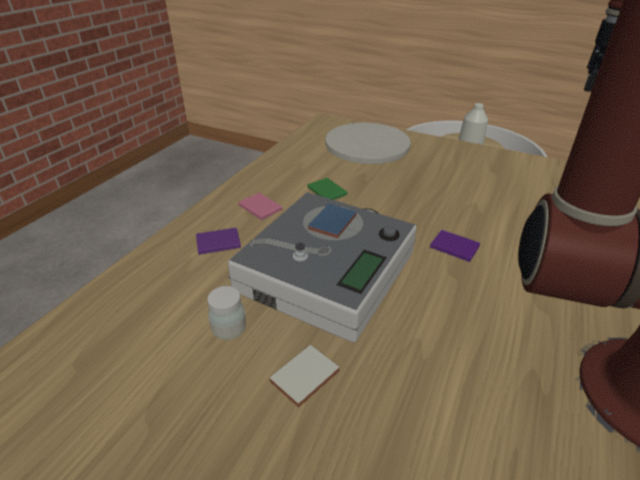

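```bash
python3 - <<'E'
from h import *
p=eyes.get_image("top")
im=p["img"]
cv2.imwrite("pics/crop0.png",cv2.resize(im[175:330,225:400],None,fx=3.8,fy=3.8,interpolation=cv2.INTER_CUBIC))
for c in [(249,182),(388,192),(381,322),(237,312)]: print("corner",world(p,*c,z=.085).round(4))
b,g,r=[im[...,i].astype(int) for i in range(3)]
m=((b>r+40)&(b>g+20)).astype(np.uint8);m[:,:300]=0;m[:,390:]=0;m[:200]=0;m[290:]=0
ys,xs=np.nonzero(m)
P=np.array([world(p,x,y,z=.097)[:2] for x,y in zip(xs,ys)]).astype(np.float32)*1000
print("tile",cv2.minAreaRect(P))
for t in("read_button_top","clip_stand","tile","pivot"):
  for d in eyes.tip_of(t,p)[:2]: print(t,d["confidence"],d["point"])
for t in("clip_swing","read_button"):
  for d in eyes.outline_of(t,p)[:2]:
    ys,xs=np.nonzero(d["region"]);print(t,d["confidence"],d["box"],len(xs))
    if t=="clip_swing" and len(xs):
        W=np.array([world(p,x,y,z=.103)[:2] for x,y in zip(xs,ys)]);dz=np.array([world(p,x,y)[2] for x,y in zip(xs,ys)])
        c=W.mean(0);u=np.linalg.svd(W-c)[2][0];print(c,u,np.ptp((W-c)@u))
        for yy in range(188,272,4):
            k=ys==yy
            if k.any():print(yy,xs[k].min(),xs[k].max(),dz[k].round(4).tolist()[:12])
E
```

```text
corner [0.6981 0.1032 0.085 ]
corner [ 0.6879 -0.1677  0.085 ]
corner [ 0.4368 -0.1571  0.085 ]
corner [0.4493 0.1154 0.085 ]
tile ((585.625244140625, -85.49125671386719), (86.05082702636719, 61.25290298461914), 89.29414367675781)
read_button_top 0.56 [350.2, 302.5]
clip_stand 0.81 [283.1, 235.6]
clip_stand 0.4 [311.0, 253.5]
tile 0.97 [386.5, 138.8]
tile 0.94 [406.0, 355.4]
pivot 0.64 [277.3, 236.8]
pivot 0.5 [199.0, 288.2]
clip_swing 0.9 [273.5, 187.9, 290.2, 267.3] 683
[0.6049227  0.03826479] [-0.99574219 -0.09218183] 0.1519880824289382
188 276 281 [0.0935, 0.0951, 0.0931, 0.0933, 0.0934, 0.0931]
192 275 282 [0.0943, 0.0968, 0.0977, 0.0973, 0.0982, 0.0978, 0.0979, 0.0945]
196 275 282 [0.0989, 0.0993, 0.1, 0.1001, 0.1007, 0.1006, 0.1003, 0.0994]
200 275 282 [0.0873, 0.1035, 0.1036, 0.1037, 0.103, 0.1032, 0.1033, 0.1028]
204 276 282 [0.1053, 0.1055, 0.1052, 0.1053, 0.1051, 0.1047, 0.104]
208 276 283 [0.1032, 0.104, 0.1041, 0.1042, 0.1049, 0.105, 0.1039, 0.0882]
212 276 283 [0.1039, 0.1047, 0.1048, 0.1048, 0.1049, 0.1053, 0.1051, 0.1042]
216 276 283 [0.0875, 0.1045, 0.1053, 0.1054, 0
[... 2112 characters left out ...]
1, 0.1109, 0.1094, 0.0901]
240 276 287 [0.0896, 0.0912, 0.1102, 0.1108, 0.1109, 0.1116, 0.1126, 0.1127, 0.1067, 0.102, 0.0911, 0.0899]
244 279 284 [0.1053, 0.1056, 0.1053, 0.1051, 0.1048, 0.1048]
248 279 284 [0.1068, 0.1069, 0.1069, 0.107, 0.1061, 0.1072]
252 279 285 [0.1069, 0.1076, 0.1077, 0.1078, 0.1095, 0.1088, 0.1084]
256 278 287 [0.11, 0.1099, 0.1099, 0.1099, 0.11, 0.1097, 0.1098, 0.1111, 0.1113, 0.1112]
260 276 289 [0.1129, 0.113, 0.113, 0.1121, 0.1122, 0.1122, 0.1125, 0.1122, 0.1122, 0.1126, 0.1127, 0.1129]
264 277 288 [0.1129, 0.1129, 0.1149, 0.1148, 0.1149, 0.1144, 0.1154, 0.1154, 0.1155, 0.1144, 0.1148, 0.1145]
268 282 282 [0.1146]
read_button 0.51 [344.0, 298.5, 357.4, 312.9] 118
```

View pics/crop0.png

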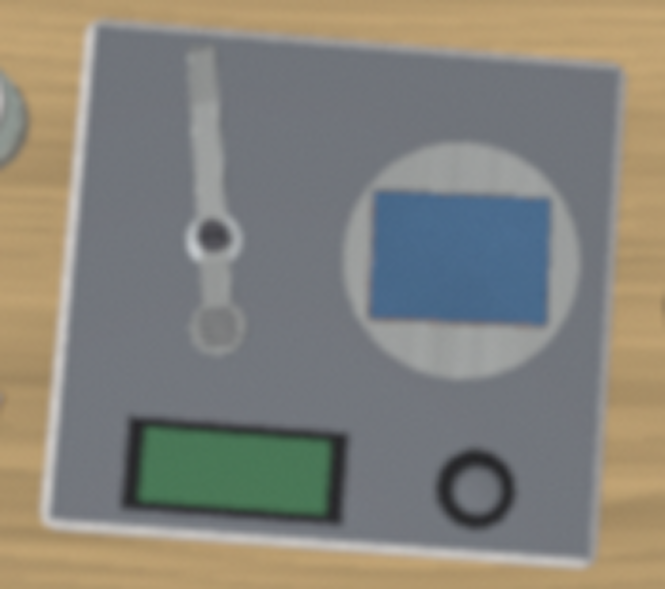

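```bash
cat >> h.py <<'E'
from scipy.spatial.transform import Rotation as Ro
def rel(target):  # world TCP target -> tool-axis shift
    s=telemetry.get_obs();R=Ro.from_rotvec(s["tool_rot"]).as_matrix()
    return (R.T@(np.array(target)-s["tool_pos"])).round(4), np.arctan2(R[1,0],R[0,0]).round(4)
E
python3 - <<'E'
from h import *
p=eyes.get_image("top")
s=world(p,281.05,237.1,z=.112);pd=world(p,282.1,261.3,z=.113);t=world(p,277.9,187.4,z=.093);b=world(p,350.3,303.7,z=.100)
print(s,pd,t,b,np.linalg.norm(s-pd),np.linalg.norm((s-t)[:2]))
d=s-pd;print("pad->screw heading",np.arctan2(d[1],d[0]),"screw->toe",np.arctan2(*(t-s)[1::-1]))
q=eyes.get_image("side")
for n in("pivot","read_button_top","clip_stand"):
  for d in eyes.tip_of(n,q)[:1]: print(n,d["point"],world(q,*d["point"]).round(4))
g=pd.copy();g[2]=.173+.113+.05;print(rel(g),telemetry.get_obs()["tool_pos"])
E
```

```text
[0.59044883 0.03653698 0.112     ] [0.54565466 0.03303919 0.113     ] [0.68776999 0.04667732 0.093     ] [ 0.47061605 -0.09607629  0.1       ] 0.04494165003806463 0.09784802244624585
pad->screw heading 0.07792768410776646 screw->toe 0.1038199850050213
pivot [302.7, 251.7] [0.583  0.042  0.1011]
read_button_top [391.3, 226.9] [ 0.4685 -0.1023  0.0998]
clip_stand [301.5, 253.2] [0.5857 0.0416 0.0964]
(array([ 0.5341, -0.5087,  0.0687]), np.float64(0.2748)) [ 0.16958464 -0.60153774  0.4046601 ]
```

Call:
{"method": "apply_moves", "body": {
  "plan": [
    [0, 0.03, -0.03, 0.002, -0.11],
    [0, 0.06, -0.06, 0.005, -0.22],
    [0, 0.09, -0.09, 0.01, -0.33],
    [0, 0.12, -0.12, 0.015, -0.44],
    [0, 0.15, -0.145, 0.02, -0.55],
    [0, 0.18, -0.17, 0.02, -0.66],
    [0, 0.21, -0.2, 0.02, -0.77],
    [0, 0.24, -0.225, 0.02, -0.88],
    [0, 0.27, -0.255, 0.02, -0.99],
    [0, 0.3, -0.28, 0.02, -1.1],
    [0, 0.33, -0.31, 0.02, -1.21],
    [0, 0.35, -0.33, 0.02, -1.32]
  ],
  "newtons": 40
}}

```text
t: 2.3
tool_pos: [0.4178, -0.1862, 0.3851]
tool_rot: [2.186, 2.255, 0.002]
contact_force: [-0.5, -0.2, 0.3]
opening: 0.0001
grip_force: 0.0
```

```bash
python3 - <<'E'
from h import *
print(rel([.546,.0335,.336]),telemetry.get_obs()["q"])
E
```

```text
(array([0.2156, 0.1349, 0.0493]), np.float64(1.602)) [-5.82491120e-01 -3.55659070e-01  2.01046641e+00  8.32498776e-04
  1.48589065e+00 -6.13718732e-01]
```

Call:
{"method": "apply_moves", "body": {
  "plan": [
    [0, 0.03, 0.02, 0.0, -0.02],
    [0, 0.06, 0.04, 0.005, -0.05],
    [0, 0.09, 0.06, 0.01, -0.05],
    [0, 0.12, 0.08, 0.02, -0.05],
    [0, 0.15, 0.1, 0.03, -0.05],
    [0, 0.18, 0.12, 0.04, -0.05],
    [0, 0.205, 0.13, 0.049, -0.05],
    [0, 0.2155, 0.135, 0.049, -0.05],
    [0, 0.2155, 0.135, 0.049, -0.05],
    [0, 0.2155, 0.135, 0.049, -0.05]
  ]
}}

```text
t: 3.13
tool_pos: [0.5467, 0.0296, 0.3361]
tool_rot: [2.136, 2.303, -0.001]
contact_force: [-0.5, -0.1, 0.2]
opening: 0.0001
grip_force: 0.0
```

```bash
python3 - <<'E'
from h import *
print(rel([.546,.0335,.286]),telemetry.get_obs()["contact_force"])
p=eyes.get_image("side");cv2.imwrite("pics/s1.png",cv2.resize(p["img"][130:300,210:440],None,fx=3.4,fy=3.4,interpolation=cv2.INTER_CUBIC))
E
```

```text
(array([ 0.004 , -0.0005,  0.0501]), np.float64(1.6458)) [-0.51977844 -0.05326144  0.15423823]
```

View pics/s1.png

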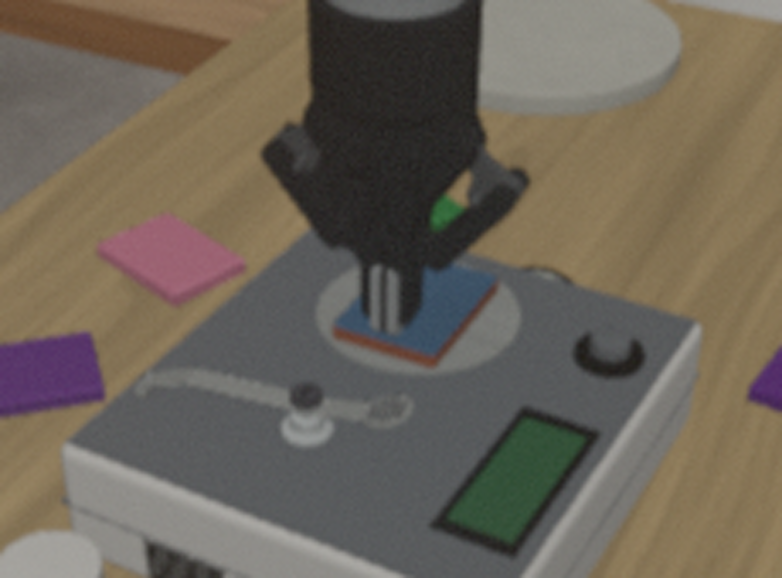

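Call:
{"method": "apply_moves", "body": {
  "plan": [
    [0, 0.004, 0, 0.02, 0],
    [0, 0.004, 0, 0.035, 0],
    [0, 0.004, 0, 0.043, 0],
    [0, 0.004, 0, 0.045, 0],
    [0, 0.004, 0, 0.046, 0],
    [0, 0.004, 0, 0.047, 0],
    [0, 0.004, 0, 0.048, 0],
    [0, 0.004, 0, 0.049, 0],
    [0, 0.004, 0, 0.05, 0],
    [0, 0.004, 0, 0.05, 0]
  ]
}}

```text
t: 4.02
tool_pos: [0.5467, 0.0337, 0.2863]
tool_rot: [2.137, 2.302, 0.001]
contact_force: [-0.7, -0.0, 3.3]
opening: -0.0001
grip_force: 1.2
```

Call:
{"method": "apply_moves", "body": {
  "plan": [
    [0, 0, 0, 0.001, 0],
    [0, 0, 0, 0.002, 0],
    [0, 0, 0, 0.003, 0],
    [0, 0, 0, 0.004, 0],
    [0, 0, 0, 0.0045, 0],
    [0, 0, 0, 0.005, 0],
    [0, 0, 0, 0.005, 0]
  ]
}}

```text
t: 4.6
tool_pos: [0.5463, 0.0337, 0.2806]
tool_rot: [-2.137, -2.302, 0.001]
contact_force: [-2.2, -0.8, 4.3]
opening: -0.0
grip_force: 2.1
```

Call:
{"method": "apply_moves", "body": {
  "plan": [
    [0, 0, 0, 0.0005, 0],
    [0, 0, 0, 0.001, 0],
    [0, 0, 0, 0.001, 0]
  ]
}}

```text
t: 4.85
tool_pos: [0.5464, 0.0337, 0.2796]
tool_rot: [-2.138, -2.302, 0.0]
contact_force: [-2.7, -0.3, 4.5]
opening: -0.0001
grip_force: 2.3
```

Call:
{"method": "apply_moves", "body": {
  "plan": [
    [0, 0, 0, 0.0004, 0],
    [0, 0, 0, 0.0008, 0],
    [0, 0, 0, 0.0008, 0]
  ]
}}

```text
t: 5.1
tool_pos: [0.5464, 0.0337, 0.2789]
tool_rot: [-2.138, -2.302, 0.0]
contact_force: [-2.1, 0.9, 4.2]
opening: 0.0002
grip_force: 2.4
```

Call:
{"method": "apply_moves", "body": {
  "plan": [
    [0, 0, 0, 0.0004, 0],
    [0, 0, 0, 0.0008, 0],
    [0, 0, 0, 0.0008, 0]
  ]
}}

```text
t: 5.35
tool_pos: [0.5464, 0.0337, 0.2786]
tool_rot: [-2.137, -2.302, 0.001]
contact_force: [-3.2, -0.2, 8.1]
opening: -0.0002
grip_force: 3.6
```

```bash
python3 - <<'E'
from h import *
p=eyes.get_image("side");cv2.imwrite("pics/s2.png",cv2.resize(p["img"][200:280,235:365],None,fx=6,fy=6,interpolation=cv2.INTER_CUBIC))
E
```

```text
(no output)
```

View pics/s2.png

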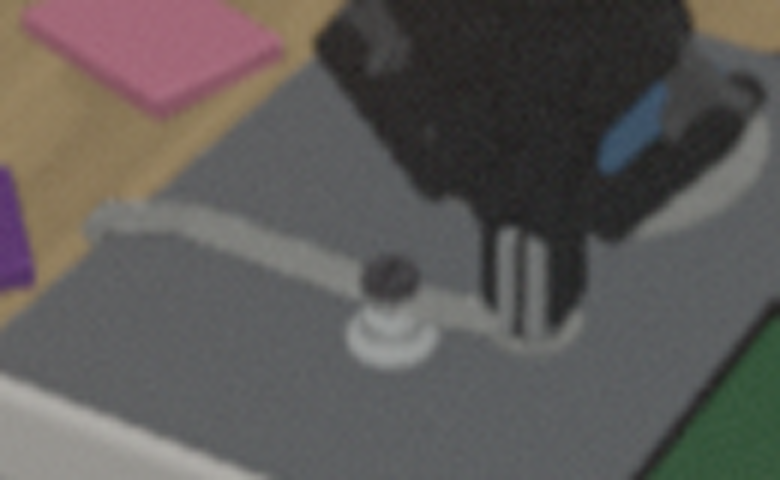

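```bash
cat >> h.py <<'E'
def arc(axis,steps,dz=0,r=None):
    s=telemetry.get_obs();P=s["tool_pos"];v=P[:2]-axis;R=Ro.from_rotvec(s["tool_rot"]).as_matrix()
    print("pos",P.round(4),"r",np.linalg.norm(v).round(4),"theta_est",(np.arctan2(v[1],v[0])-np.pi/2+.043+ (2*np.pi if v[1]<0 and v[0]<0 else 0)).round(3))
    if r: v0=v*r/np.linalg.norm(v)
    for a in steps:
        c=Ro.from_euler("z",a).as_matrix()[:2,:2]
        w=np.r_[axis+c@v-P[:2],0];w=R.T@w
        print([0,*(w[:2].round(4)),dz,round(-a,3)])
E
python3 - <<'E'
from h import *
arc(np.array([.590,.037]),-.08*np.arange(1,13))
E
```

```text
pos [0.5464 0.0337 0.2786] r 0.0437 theta_est 1.689
[0, np.float64(0.0035), np.float64(0.0001), 0, np.float64(0.08)]
[0, np.float64(0.007), np.float64(0.0006), 0, np.float64(0.16)]
[0, np.float64(0.0104), np.float64(0.0012), 0, np.float64(0.24)]
[0, np.float64(0.0138), np.float64(0.0022), 0, np.float64(0.32)]
[0, np.float64(0.017), np.float64(0.0034), 0, np.float64(0.4)]
[0, np.float64(0.0202), np.float64(0.0049), 0, np.float64(0.48)]
[0, np.float64(0.0232), np.float64(0.0067), 0, np.float64(0.56)]
[0, np.float64(0.0261), np.float64(0.0086), 0, np.float64(0.64)]
[0, np.float64(0.0288), np.float64(0.0108), 0, np.float64(0.72)]
[0, np.float64(0.0314), np.float64(0.0132), 0, np.float64(0.8)]
[0, np.float64(0.0337), np.float64(0.0158), 0, np.float64(0.88)]
[0, np.float64(0.0358), np.float64(0.0186), 0, np.float64(0.96)]
```

Call:
{"method": "apply_moves", "body": {
  "plan": [
    [0, 0.0017, 0, 0, 0.04],
    [0, 0.0035, 0.0001, 0, 0.08],
    [0, 0.007, 0.0006, 0, 0.16],
    [0, 0.0104, 0.0012, 0, 0.24],
    [0, 0.0138, 0.0022, 0, 0.32],
    [0, 0.017, 0.0034, 0, 0.4],
    [0, 0.017, 0.0034, 0, 0.4]
  ]
}}

```text
t: 5.98
tool_pos: [0.5487, 0.0516, 0.2786]
tool_rot: [-2.554, -1.828, -0.002]
contact_force: [-2.9, 1.3, 8.0]
opening: -0.0001
grip_force: 3.2
```

```bash
python3 - <<'E'
from h import *
arc(np.array([.590,.037]),-.08*np.arange(1,13))
E
```

```text
pos [0.5487 0.0516 0.2786] r 0.0438 theta_est 1.273
[0, np.float64(0.0035), np.float64(0.0002), 0, np.float64(0.08)]
[0, np.float64(0.007), np.float64(0.0006), 0, np.float64(0.16)]
[0, np.float64(0.0104), np.float64(0.0014), 0, np.float64(0.24)]
[0, np.float64(0.0137), np.float64(0.0024), 0, np.float64(0.32)]
[0, np.float64(0.017), np.float64(0.0037), 0, np.float64(0.4)]
[0, np.float64(0.0202), np.float64(0.0052), 0, np.float64(0.48)]
[0, np.float64(0.0232), np.float64(0.007), 0, np.float64(0.56)]
[0, np.float64(0.026), np.float64(0.009), 0, np.float64(0.64)]
[0, np.float64(0.0287), np.float64(0.0112), 0, np.float64(0.72)]
[0, np.float64(0.0312), np.float64(0.0137), 0, np.float64(0.8)]
[0, np.float64(0.0336), np.float64(0.0163), 0, np.float64(0.88)]
[0, np.float64(0.0356), np.float64(0.0191), 0, np.float64(0.96)]
```

Good, force steady (friction only). Continue to about 0.63.

Call:
{"method": "apply_moves", "body": {
  "plan": [
    [0, 0.0017, 0, 0, 0.04],
    [0, 0.0035, 0.0002, 0, 0.08],
    [0, 0.007, 0.0006, 0, 0.16],
    [0, 0.0104, 0.0014, 0, 0.24],
    [0, 0.0137, 0.0024, 0, 0.32],
    [0, 0.017, 0.0037, 0, 0.4],
    [0, 0.0202, 0.0052, 0, 0.48],
    [0, 0.0232, 0.007, 0, 0.56],
    [0, 0.026, 0.009, 0, 0.64],
    [0, 0.026, 0.009, 0, 0.64]
  ]
}}

```text
t: 6.82
tool_pos: [0.566, 0.0736, 0.2788]
tool_rot: [-2.999, -0.931, -0.004]
contact_force: [-1.2, 1.9, 5.0]
opening: 0.0005
grip_force: 2.6
```

```bash
python3 - <<'E'
from h import *
arc(np.array([.590,.037]),-.08*np.arange(1,9))
p=eyes.get_image("side");cv2.imwrite("pics/s3.png",cv2.resize(p["img"][180:280,235:365],None,fx=5.5,fy=5.5,interpolation=cv2.INTER_CUBIC))
E
```

```text
pos [0.566  0.0736 0.2788] r 0.0438 theta_est 0.624
[0, np.float64(0.0035), np.float64(0.0002), 0, np.float64(0.08)]
[0, np.float64(0.007), np.float64(0.0007), 0, np.float64(0.16)]
[0, np.float64(0.0104), np.float64(0.0015), 0, np.float64(0.24)]
[0, np.float64(0.0137), np.float64(0.0025), 0, np.float64(0.32)]
[0, np.float64(0.017), np.float64(0.0038), 0, np.float64(0.4)]
[0, np.float64(0.0201), np.float64(0.0054), 0, np.float64(0.48)]
[0, np.float64(0.0231), np.float64(0.0072), 0, np.float64(0.56)]
[0, np.float64(0.0259), np.float64(0.0092), 0, np.float64(0.64)]
```

View pics/s3.png

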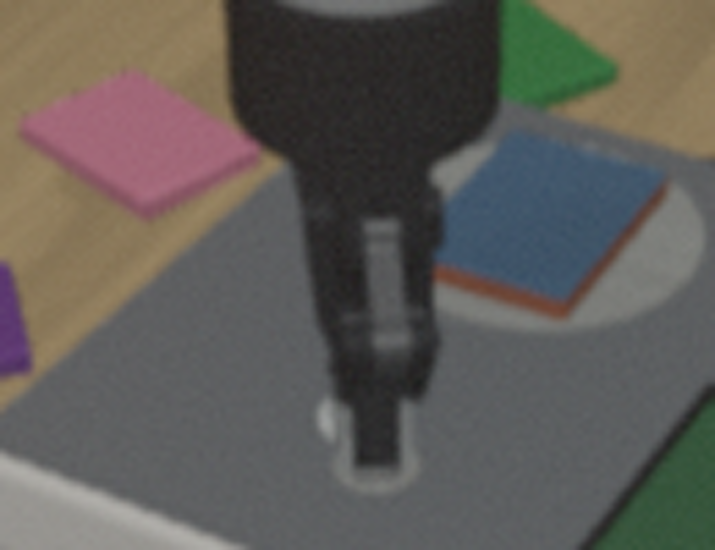

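Call:
{"method": "apply_moves", "body": {
  "plan": [
    [0, 0, 0, 0.0003, 0],
    [0, 0, 0, 0.0005, 0],
    [0, 0.0017, 0, 0.0005, 0.04],
    [0, 0.0035, 0.0002, 0.0005, 0.08],
    [0, 0.0053, 0.0004, 0.0005, 0.12],
    [0, 0.0053, 0.0004, 0.0005, 0.12]
  ]
}}

```text
t: 7.37
tool_pos: [0.5705, 0.0762, 0.2786]
tool_rot: [-3.048, -0.752, -0.004]
contact_force: [-2.2, 3.2, 6.5]
opening: 0.0
grip_force: 3.2
```

```bash
python3 - <<'E'
from h import *
arc(np.array([.590,.037]),-.05*np.arange(1,12))
E
```

```text
pos [0.5705 0.0762 0.2786] r 0.0438 theta_est 0.503
[0, np.float64(0.0022), np.float64(0.0001), 0, np.float64(0.05)]
[0, np.float64(0.0044), np.float64(0.0003), 0, np.float64(0.1)]
[0, np.float64(0.0065), np.float64(0.0006), 0, np.float64(0.15)]
[0, np.float64(0.0087), np.float64(0.0011), 0, np.float64(0.2)]
[0, np.float64(0.0108), np.float64(0.0016), 0, np.float64(0.25)]
[0, np.float64(0.0129), np.float64(0.0023), 0, np.float64(0.3)]
[0, np.float64(0.015), np.float64(0.003), 0, np.float64(0.35)]
[0, np.float64(0.017), np.float64(0.0039), 0, np.float64(0.4)]
[0, np.float64(0.0189), np.float64(0.0048), 0, np.float64(0.45)]
[0, np.float64(0.0209), np.float64(0.0059), 0, np.float64(0.5)]
[0, np.float64(0.0227), np.float64(0.007), 0, np.float64(0.55)]
```

Call:
{"method": "apply_moves", "body": {
  "plan": [
    [0, 0, 0, 0.0002, 0],
    [0, 0.0022, 0.0001, 0.0003, 0.05],
    [0, 0.0044, 0.0003, 0.0003, 0.1],
    [0, 0.0065, 0.0006, 0.0003, 0.15],
    [0, 0.0087, 0.0011, 0.0003, 0.2],
    [0, 0.0108, 0.0016, 0.0003, 0.25],
    [0, 0.0129, 0.0023, 0.0003, 0.3],
    [0, 0.0129, 0.0023, 0.0003, 0.3]
  ]
}}

```text
t: 8.03
tool_pos: [0.5834, 0.0803, 0.2786]
tool_rot: [-3.126, -0.287, -0.006]
contact_force: [-0.9, 3.4, 6.8]
opening: -0.0004
grip_force: 3.1
```

```bash
python3 - <<'E'
from h import *
arc(np.array([.590,.037]),-np.array([.05,.1,.15,.2]))
p=eyes.get_image("top");cv2.imwrite("pics/t4.png",cv2.resize(p["img"][190:290,250:390],None,fx=5.5,fy=5.5,interpolation=cv2.INTER_CUBIC))
E
```

```text
pos [0.5834 0.0803 0.2786] r 0.0438 theta_est 0.195
[0, np.float64(0.0022), np.float64(0.0001), 0, np.float64(0.05)]
[0, np.float64(0.0044), np.float64(0.0004), 0, np.float64(0.1)]
[0, np.float64(0.0065), np.float64(0.0007), 0, np.float64(0.15)]
[0, np.float64(0.0087), np.float64(0.0011), 0, np.float64(0.2)]
```

View pics/t4.png

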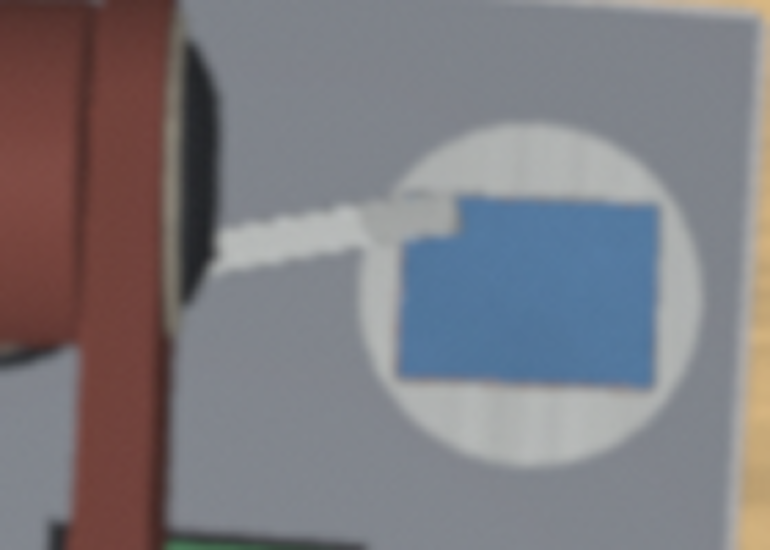

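```bash
cat >> h.py <<'E'
def clip_heading(p):
    W=np.array([world(p,x,y) for y in range(205,270) for x in range(282,345)])
    k=(W[:,2]>.1015)&(W[:,2]<.125)&(W[:,1]<.015)&(W[:,1]>-.06)
    P=W[k];c=P.mean(0);u=np.linalg.svd(P[:,:2]-c[:2])[2][0];u=u*np.sign(-u[1])
    print("n",k.sum(),"line at",c.round(4),"heading",np.arctan2(u[1],u[0]).round(4),"from axis",np.arctan2(c[1]-.037,c[0]-.590).round(4),"toe end y",P[:,1].min(),"z",P[P[:,1]<P[:,1].min()+.01,2].mean())
    im=p["img"].astype(int);m=((im[...,0]>im[...,2]+40)&(im[...,0]>im[...,1]+20)).astype(np.uint8);m[:,:300]=0;m[:,390:]=0;m[:200]=0;m[290:]=0
    ys,xs=np.nonzero(m);Q=np.array([world(p,x,y,z=.097)[:2] for x,y in zip(xs,ys)]).astype(np.float32)*1000
    print("tile",cv2.minAreaRect(Q))
E
python3 - <<'E'
from h import *
p=eyes.get_image("top");clip_heading(p)
# reader edge direction: deck border lines from depth
im=p["img"]
h=[world(p,x,y,z=.085) for x,y in [(249,182),(388,192),(381,322),(237,312)]]
W=np.array([[world(p,x,y) for x in range(225,400)] for y in range(170,335)])
m=(W[...,2]>.07)&(W[...,2]<.13)
Q=W[m][:,:2].astype(np.float32)*1000
print("reader",cv2.minAreaRect(Q))
for y0 in(215,230,250,280,300):  # right edge
    r=W[y0-170];k=np.nonzero(m[y0-170])[0].max();print(y0,r[k].round(4))
E
```

```text
n 306 line at [ 0.6029 -0.0216  0.111 ] heading -1.371 from axis -1.3545 toe end y -0.05999691223294529 z 0.10860937185173802
tile ((585.8414916992188, -85.86456298828125), (86.91425323486328, 61.873958587646484), 89.12860107421875)
reader ((567.1572265625, -27.054595947265625), (283.02203369140625, 261.8351135253906), 87.01432037353516)
215 [ 0.6425 -0.1682  0.0851]
230 [ 0.6134 -0.1671  0.0824]
250 [ 0.5744 -0.1658  0.0813]
280 [ 0.5164 -0.1621  0.0838]
300 [ 0.4782 -0.1608  0.0826]
```

Call:
{"method": "apply_moves", "body": {
  "plan": [
    [0, 0.0022, 0.0001, 0, 0.05],
    [0, 0.0044, 0.0004, 0, 0.1],
    [0, 0.0065, 0.0007, 0, 0.15],
    [0, 0.0087, 0.0011, 0, 0.2],
    [0, 0.0098, 0.0014, 0, 0.225],
    [0, 0.0098, 0.0014, 0, 0.225],
    [0, 0.0098, 0.0014, 0, 0.225]
  ]
}}

```text
t: 8.72
tool_pos: [0.5933, 0.0807, 0.2787]
tool_rot: [-3.138, 0.063, -0.007]
contact_force: [0.3, 3.4, 6.4]
opening: 0.0
grip_force: 2.9
```

```bash
python3 - <<'E'
from h import *
clip_heading(eyes.get_image("top"));arc(np.array([.590,.037]),[-.02,-.04])
E
```

```text
n 300 line at [ 0.5895 -0.022   0.1111] heading -1.6032 from axis -1.5801 toe end y -0.05863667739231959 z 0.10923504691529015
tile ((585.8405151367188, -85.93170166015625), (86.89581298828125, 61.873958587646484), 89.12860107421875)
pos [0.5933 0.0807 0.2786] r 0.0438 theta_est -0.031
[0, np.float64(0.0009), np.float64(0.0), 0, 0.02]
[0, np.float64(0.0017), np.float64(0.0001), 0, 0.04]
```

Call:
{"method": "apply_moves", "body": {
  "plan": [
    [0, 0, 0, -0.0003, 0],
    [0, 0, 0, -0.0006, 0],
    [0, 0, 0, -0.0009, 0],
    [0, 0, 0, -0.0012, 0],
    [0, 0, 0, -0.0015, 0],
    [0, 0, 0, -0.0018, 0],
    [0, 0, 0, -0.0022, 0],
    [0, 0, 0, -0.003, 0],
    [0, 0, 0, -0.006, 0],
    [0, 0, 0, -0.016, 0],
    [0, 0, 0, -0.04, 0],
    [0, 0, 0, -0.04, 0]
  ]
}}

```text
t: 9.77
tool_pos: [0.5934, 0.0796, 0.3217]
tool_rot: [3.141, -0.063, 0.009]
contact_force: [1.1, -0.8, 1.2]
opening: 0.0001
grip_force: 0.0
```

```bash
python3 - <<'E'
from h import *
clip_heading(eyes.get_image("top"));print(rel([.4702,-.097,.325]))
E
```

```text
n 300 line at [ 0.59   -0.0221  0.1094] heading -1.5929 from axis -1.5712 toe end y -0.05878222958348417 z 0.10705872545390392
tile ((585.8405151367188, -85.93170166015625), (86.89581298828125, 61.873958587646484), 89.12860107421875)
(array([-0.1157,  0.1814, -0.0053]), np.float64(-0.0404))
```

Call:
{"method": "apply_moves", "body": {
  "plan": [
    [0, -0.015, 0.025, -0.005, 0],
    [0, -0.035, 0.055, -0.005, 0],
    [0, -0.055, 0.085, -0.005, 0],
    [0, -0.075, 0.115, -0.005, 0],
    [0, -0.09, 0.145, -0.005, 0],
    [0, -0.105, 0.17, -0.005, 0],
    [0, -0.1157, 0.1814, -0.005, 0],
    [0, -0.1157, 0.1814, -0.005, 0],
    [0, -0.1157, 0.1814, -0.005, 0],
    [0, -0.1157, 0.1814, -0.005, 0]
  ]
}}

```text
t: 10.65
tool_pos: [0.4696, -0.0965, 0.3219]
tool_rot: [-3.14, 0.063, 0.001]
contact_force: [-0.3, 0.6, 0.6]
opening: 0.0001
grip_force: 0.0
```

```bash
python3 - <<'E'
from h import *
print(rel([.4702,-.097,.277]));p=eyes.get_image("side")
cv2.imwrite("pics/s5.png",cv2.resize(p["img"][140:280,270:440],None,fx=4.2,fy=4.2,interpolation=cv2.INTER_CUBIC))
E
```

```text
(array([0.0007, 0.0005, 0.0449]), np.float64(-0.0401))
```

View pics/s5.png

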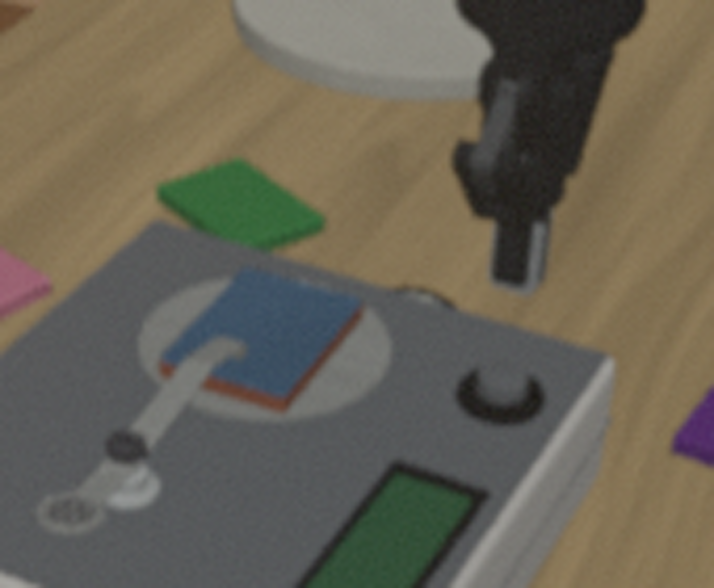

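Call:
{"method": "apply_moves", "body": {
  "plan": [
    [0, 0, 0, 0.02, 0],
    [0, 0, 0, 0.04, 0],
    [0, 0, 0, 0.046, 0],
    [0, 0, 0, 0.048, 0],
    [0, 0, 0, 0.049, 0],
    [0, 0, 0, 0.05, 0],
    [0, 0, 0, 0.051, 0],
    [0, 0, 0, 0.052, 0],
    [0, 0, 0, 0.0525, 0],
    [0, 0, 0, 0.053, 0],
    [0, 0, 0, 0.053, 0]
  ]
}}

```text
t: 11.62
tool_pos: [0.4699, -0.0969, 0.2701]
tool_rot: [3.141, -0.063, 0.004]
contact_force: [1.2, 1.9, 3.1]
opening: 0.0001
grip_force: 1.4
```

Call:
{"method": "apply_moves", "body": {
  "plan": [
    [0, 0, 0, 0.0005, 0],
    [0, 0, 0, 0.001, 0],
    [0, 0, 0, 0.0015, 0],
    [0, 0, 0, 0.002, 0],
    [0, 0, 0, 0.002, 0]
  ]
}}

```text
t: 12.03
tool_pos: [0.47, -0.097, 0.2684]
tool_rot: [3.141, -0.063, 0.003]
contact_force: [1.6, 2.1, 7.0]
opening: -0.0003
grip_force: 3.4
```

Call:
{"method": "apply_moves", "body": {
  "plan": [
    [0, 0, 0, 0.0005, 0],
    [0, 0, 0, 0.001, 0],
    [0, 0, 0, 0.001, 0],
    [0, 0, 0, 0.001, 0]
  ]
}}

```text
t: 12.37
tool_pos: [0.4701, -0.097, 0.2683]
tool_rot: [3.141, -0.063, 0.002]
contact_force: [-1.8, 2.1, 13.0]
opening: 0.0001
grip_force: 5.9
```

```bash
python3 - <<'E'
from h import *
print(telemetry.get_obs()["contact_force"])
E
```

```text
[-1.77116937  2.13103049 13.01130973]
```

Call:
{"method": "apply_moves", "body": {
  "plan": [
    [0, 0, 0, -0.001, 0],
    [0, 0, 0, -0.003, 0],
    [0, 0, 0, -0.01, 0],
    [0, 0, 0, -0.03, 0],
    [0, 0, 0, -0.055, 0],
    [0, 0, 0, -0.055, 0]
  ]
}}

```text
t: 12.87
tool_pos: [0.4702, -0.0973, 0.3254]
tool_rot: [3.138, -0.063, 0.007]
contact_force: [1.5, -0.3, 0.7]
opening: -0.0001
grip_force: 0.0
```

```bash
python3 - <<'E'
from h import *
print(rel([.5915,.081,.320]));clip_heading(eyes.get_image("top"))
E
```

```text
(array([ 0.114 , -0.1831,  0.0055]), np.float64(-0.0402))
n 300 line at [ 0.59   -0.0221  0.1095] heading -1.5924 from axis -1.5712 toe end y -0.05883894891311668 z 0.106335124459391
tile ((585.6380004882812, -85.6810531616211), (86.41007232666016, 61.34117889404297), 89.18089294433594)
```

Call:
{"method": "apply_moves", "body": {
  "plan": [
    [0, 0.015, -0.025, 0, 0],
    [0, 0.035, -0.055, 0, 0],
    [0, 0.055, -0.085, 0, 0],
    [0, 0.075, -0.12, 0.002, 0],
    [0, 0.09, -0.15, 0.005, 0],
    [0, 0.105, -0.17, 0.005, 0],
    [0, 0.114, -0.183, 0.005, 0],
    [0, 0.114, -0.183, 0.015, 0],
    [0, 0.114, -0.183, 0.025, 0],
    [0, 0.114, -0.183, 0.03, 0],
    [0, 0.114, -0.183, 0.03, 0]
  ]
}}

```text
t: 13.83
tool_pos: [0.5891, 0.0805, 0.2877]
tool_rot: [3.14, -0.065, -0.01]
contact_force: [-0.1, -0.7, 0.9]
opening: 0.0001
grip_force: 0.0
```

```bash
python3 - <<'E'
from h import *
print(rel([.5915,.081,.2786]),telemetry.get_obs()["tool_pos"])
E
```

```text
(array([ 0.0025, -0.0006,  0.0091]), np.float64(-0.0414)) [0.58907661 0.08049642 0.28769829]
```

Call:
{"method": "apply_moves", "body": {
  "plan": [
    [0, 0, 0, 0.001, 0],
    [0, 0, 0, 0.003, 0],
    [0, 0, 0, 0.005, 0],
    [0, 0, 0, 0.006, 0],
    [0, 0, 0, 0.007, 0],
    [0, 0, 0, 0.0075, 0],
    [0, 0, 0, 0.0075, 0],
    [0, 0, 0, 0.0075, 0]
  ]
}}

```text
t: 14.5
tool_pos: [0.5908, 0.0815, 0.284]
tool_rot: [-3.141, 0.063, -0.0]
contact_force: [-0.4, -0.1, 0.0]
opening: 0.0003
grip_force: 0.0
```

Call:
{"method": "apply_moves", "body": {
  "plan": [
    [0, 0, 0, 0.001, 0],
    [0, 0, 0, 0.002, 0],
    [0, 0, 0, 0.003, 0],
    [0, 0, 0, 0.0035, 0],
    [0, 0, 0, 0.004, 0],
    [0, 0, 0, 0.0045, 0],
    [0, 0, 0, 0.005, 0],
    [0, 0, 0, 0.005, 0]
  ]
}}

```text
t: 15.17
tool_pos: [0.5911, 0.0815, 0.2797]
tool_rot: [-3.141, 0.063, -0.003]
contact_force: [-0.4, 0.2, 4.4]
opening: -0.0003
grip_force: 2.4
```

Call:
{"method": "apply_moves", "body": {
  "plan": [
    [0, 0, 0, 0.0004, 0],
    [0, 0, 0, 0.0008, 0],
    [0, 0, 0, 0.0012, 0],
    [0, 0, 0, 0.0012, 0]
  ]
}}

```text
t: 15.5
tool_pos: [0.5911, 0.0815, 0.2786]
tool_rot: [-3.141, 0.063, -0.003]
contact_force: [-1.0, 0.9, 6.1]
opening: -0.0001
grip_force: 3.1
```

Call:
{"method": "apply_moves", "body": {
  "plan": [
    [0, 0, 0, 0.0004, 0],
    [0, 0, 0, 0.0004, 0]
  ]
}}

```text
t: 15.67
tool_pos: [0.5912, 0.0815, 0.2785]
tool_rot: [-3.141, 0.063, -0.003]
contact_force: [-0.6, 0.5, 8.0]
opening: 0.0002
grip_force: 3.6
```

```bash
python3 - <<'E'
from h import *
clip_heading(eyes.get_image("top"));arc(np.array([.590,.037]),.08*np.arange(1,13))
E
```

```text
n 300 line at [ 0.5889 -0.0222  0.1109] heading -1.6132 from axis -1.5887 toe end y -0.05870542545353141 z 0.10930007342999405
tile ((585.84033203125, -85.94091796875), (86.76151275634766, 61.873958587646484), 89.12860107421875)
pos [0.5912 0.0816 0.2785] r 0.0446 theta_est 0.015
[0, np.float64(-0.0036), np.float64(0.0002), 0, np.float64(-0.08)]
[0, np.float64(-0.0071), np.float64(0.0007), 0, np.float64(-0.16)]
[0, np.float64(-0.0106), np.float64(0.0014), 0, np.float64(-0.24)]
[0, np.float64(-0.014), np.float64(0.0024), 0, np.float64(-0.32)]
[0, np.float64(-0.0173), np.float64(0.0037), 0, np.float64(-0.4)]
[0, np.float64(-0.0205), np.float64(0.0053), 0, np.float64(-0.48)]
[0, np.float64(-0.0236), np.float64(0.0071), 0, np.float64(-0.56)]
[0, np.float64(-0.0265), np.float64(0.0092), 0, np.float64(-0.64)]
[0, np.float64(-0.0293), np.float64(0.0114), 0, np.float64(-0.72)]
[0, np.float64(-0.0318), np.float64(0.0139), 0, np.float64(-0.8)]
[0, np.float64(-0.0342), np.float64(0.0166), 0, np.float64(-0.88)]
[0, np.float64(-0.0363), np.float64(0.0195), 0, np.float64(-0.96)]
```

Toe is up; swing back, first to about 0.25 and check the force.

Call:
{"method": "apply_moves", "body": {
  "plan": [
    [0, -0.0018, 0, 0, -0.04],
    [0, -0.0036, 0.0002, 0, -0.08],
    [0, -0.0053, 0.0004, 0, -0.12],
    [0, -0.0071, 0.0007, 0, -0.16],
    [0, -0.0088, 0.001, 0, -0.2],
    [0, -0.0106, 0.0014, 0, -0.24],
    [0, -0.0106, 0.0014, 0, -0.24]
  ]
}}

```text
t: 16.3
tool_pos: [0.5805, 0.0804, 0.2785]
tool_rot: [3.125, 0.315, 0.004]
contact_force: [-0.4, -1.1, 7.2]
opening: -0.0001
grip_force: 3.6
```

```bash
python3 - <<'E'
from h import *
clip_heading(eyes.get_image("top"));arc(np.array([.590,.037]),.08*np.arange(1,13))
E
```

```text
n 308 line at [ 0.6033 -0.022   0.1108] heading -1.3637 from axis -1.349 toe end y -0.059997728119574066 z 0.10798178793531486
tile ((585.8159790039062, -85.64598846435547), (86.48428344726562, 61.85796356201172), 89.18192291259766)
pos [0.5805 0.0804 0.2785] r 0.0444 theta_est 0.258
[0, np.float64(-0.0035), np.float64(0.0002), 0, np.float64(-0.08)]
[0, np.float64(-0.0071), np.float64(0.0007), 0, np.float64(-0.16)]
[0, np.float64(-0.0105), np.float64(0.0014), 0, np.float64(-0.24)]
[0, np.float64(-0.0139), np.float64(0.0025), 0, np.float64(-0.32)]
[0, np.float64(-0.0172), np.float64(0.0038), 0, np.float64(-0.4)]
[0, np.float64(-0.0204), np.float64(0.0053), 0, np.float64(-0.48)]
[0, np.float64(-0.0235), np.float64(0.0071), 0, np.float64(-0.56)]
[0, np.float64(-0.0264), np.float64(0.0092), 0, np.float64(-0.64)]
[0, np.float64(-0.0291), np.float64(0.0115), 0, np.float64(-0.72)]
[0, np.float64(-0.0316), np.float64(0.014), 0, np.float64(-0.8)]
[0, np.float64(-0.034), np.float64(0.0166), 0, np.float64(-0.88)]
[0, np.float64(-0.0361), np.float64(0.0195), 0, np.float64(-0.96)]
```

Clip follows well, tile unmoved.

Call:
{"method": "apply_moves", "body": {
  "plan": [
    [0, -0.0018, 0, 0.0002, -0.04],
    [0, -0.0035, 0.0002, 0.0002, -0.08],
    [0, -0.0071, 0.0007, 0.0002, -0.16],
    [0, -0.0105, 0.0014, 0.0002, -0.24],
    [0, -0.0139, 0.0025, 0.0002, -0.32],
    [0, -0.0172, 0.0038, 0.0002, -0.4],
    [0, -0.0204, 0.0053, 0.0002, -0.48],
    [0, -0.0235, 0.0071, 0.0002, -0.56],
    [0, -0.0264, 0.0092, 0.0002, -0.64],
    [0, -0.0291, 0.0115, 0.0002, -0.72],
    [0, -0.0291, 0.0115, 0.0002, -0.72]
  ]
}}

```text
t: 17.27
tool_pos: [0.5544, 0.0628, 0.2785]
tool_rot: [2.811, 1.397, 0.004]
contact_force: [0.7, -1.5, 7.1]
opening: 0.0001
grip_force: 3.6
```

```bash
python3 - <<'E'
from h import *
arc(np.array([.590,.037]),.08*np.arange(1,6))
E
```

```text
pos [0.5544 0.0628 0.2785] r 0.044 theta_est 0.986
[0, np.float64(-0.0035), np.float64(0.0002), 0, np.float64(-0.08)]
[0, np.float64(-0.007), np.float64(0.0007), 0, np.float64(-0.16)]
[0, np.float64(-0.0104), np.float64(0.0015), 0, np.float64(-0.24)]
[0, np.float64(-0.0138), np.float64(0.0025), 0, np.float64(-0.32)]
[0, np.float64(-0.017), np.float64(0.0038), 0, np.float64(-0.4)]
```

Call:
{"method": "apply_moves", "body": {
  "plan": [
    [0, -0.0018, 0, 0.0001, -0.04],
    [0, -0.0035, 0.0002, 0.0001, -0.08],
    [0, -0.007, 0.0007, 0.0001, -0.16],
    [0, -0.0104, 0.0015, 0.0001, -0.24],
    [0, -0.0138, 0.0025, 0.0001, -0.32],
    [0, -0.017, 0.0038, 0.0001, -0.4],
    [0, -0.017, 0.0038, 0.0001, -0.4],
    [0, -0.017, 0.0038, 0.0001, -0.4]
  ]
}}

```text
t: 17.93
tool_pos: [0.5474, 0.0472, 0.2785]
tool_rot: [2.48, 1.924, 0.004]
contact_force: [1.2, -1.2, 7.2]
opening: -0.0001
grip_force: 3.6
```

Call:
{"method": "apply_moves", "body": {
  "plan": [
    [0, 0, 0, -0.0007, 0],
    [0, 0, 0, -0.0014, 0],
    [0, 0, 0, -0.0021, 0],
    [0, 0, 0, -0.0028, 0],
    [0, 0, 0, -0.0035, 0],
    [0, 0, 0, -0.0042, 0],
    [0, 0, 0, -0.0049, 0],
    [0, 0, 0, -0.0056, 0],
    [0, 0, 0, -0.0063, 0],
    [0, 0, 0, -0.007, 0],
    [0, 0, 0, -0.0077, 0],
    [0, 0, 0, -0.0084, 0]
  ]
}}

```text
t: 18.93
tool_pos: [0.5464, 0.0477, 0.285]
tool_rot: [-2.481, -1.926, 0.001]
contact_force: [2.9, -0.6, 3.3]
opening: 0.0001
grip_force: 1.5
```

Call:
{"method": "apply_moves", "body": {
  "plan": [
    [0, 0, 0, -0.001, 0],
    [0, 0, 0, -0.003, 0],
    [0, 0, 0, -0.01, 0],
    [0, 0, 0, -0.03, 0],
    [0, 0, 0, -0.06, 0],
    [0, 0, 0, -0.09, 0],
    [0, 0, 0, -0.1, 0],
    [0, 0, 0, -0.1, 0],
    [0, 0, 0, -0.1, 0]
  ]
}}

```text
t: 19.68
tool_pos: [0.5462, 0.0477, 0.3848]
tool_rot: [-2.481, -1.926, 0.001]
contact_force: [0.1, -0.4, -1.2]
opening: 0.0002
grip_force: 0.0
```

```bash
python3 - <<'E'
from h import *
p=eyes.get_image("side");cv2.imwrite("pics/s6.png",p["img"])
try: clip_heading(eyes.get_image("top"))
except Exception as e: print(e)
print(telemetry.get_obs()["tool_pos"])
E
```

```text
n 11 line at [0.6493 0.0133 0.1044] heading -0.0869 from axis -0.3804 toe end y 0.010807380517420553 z 0.10439766893818568
tile ((585.555908203125, -85.51165771484375), (86.2726058959961, 61.71076583862305), 89.66458892822266)
[0.54586734 0.0476527  0.38268547]
```

View pics/s6.png

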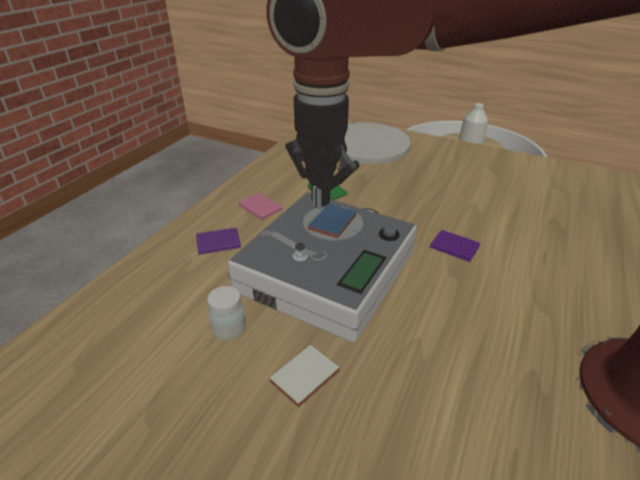

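The picture shows the clip swung well clear: its toe is at (268,234) and its pad at (318,256). The tile is still in place at (333,220), and the fingers are clear.

```bash
python3 -c "
from station import ctrl
print(ctrl.finish_job())"
```

```text
the job is handed in; nothing more can be done
None
```

The job is done and handed in at about 20 s. The clip held the tile square, the read button was pressed to its stop, and the clip was swung back to about 1.4 rad with the tile still in place.

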